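Rebuild the spring stack of a monitor-arm swivel

ROBOT

A 6-joint arm with a two-finger parallel gripper is mounted at the origin on the work surface. World frame = base frame: x ahead of the robot, y to its left, z up, the work surface at z = 0. Lengths are in mm, angles in degrees, forces in N, time in s.
With the tool pointing down it reaches from about 350 to 850 mm from the base axis. Payload 8.1 kg.
Tool frame: the origin (TCP) lies at the very end of the fingers, on their centre line; the grasp point (between the pads) lies r.tcp_to_grasp behind it (r.tcp_to_grasp is the distance from the TCP to the grasp point, in mm); z points along the fingers, y is the line along which they close (so a half turn about z gives the same grasp; the last joint's range is limited). The gripper opens to 85 mm and grips with 20 to 120 N. Pads are 22 mm wide; open, the fingers measure 114 mm over their backs; the gripper's body (76 mm by 85 mm) begins 54 mm behind the grasp point. The pads swing forward as they close: fully open they stand 13 mm farther back than shut.
Start: joints at [-78.633, 7.471, 85.268, -0, 87.261, -4.893], TCP at [168.024, -575.998, 231.292] pointing down, gripper open.
Joint ranges: [-169.43, 169.43], [-51.17, 129.36], [1.28, 143.12], [-76.62, 256.62], [0, 156.53], [-152.29, 152.29]. Speed limits (degrees/s): [136.94, 136.94, 159.86, 180, 180, 180].

INTERFACE

Orientations are given as [roll, pitch, yaw] about the fixed x, y, z axes, in that order (R = Rz(yaw) Ry(pitch) Rx(roll)).
In Python, from bench import r gives the robot as it stands.
- The arm moves only by the shell command python3 -m handwheel 'ROWS' [OPENING] [FORCE]. ROWS is JSON, a list of rows, each a list of 4 numbers: the shift along the tool's x, y, z in m, then the turn about the tool's z in degrees. A call has 1 to 10 rows; each row shifts and turns the commanded pose from where the row before left it, along the tool's axes as they then stand; what a row does not reach is not made up. A row lasts 1/10 s, in which the tool goes at most 50 mm and 8.59 degrees, less where a joint would pass 70% of its speed; a pose out of reach is approached as far as the arm can. A call is refused whole if a number of a shift passes 0.05 or a number of a turn 8.59, either way. A call with a gripper value outside its range is refused whole. OPENING is the finger opening in m, from 0 to 0.0854, set as the call begins (- or left out, the last holds). The fingers move at their own pace and stop on an object; FORCE is the grip in N (left out, the last holds). Time passes only in rows, so rows that do not move let the fingers close. It gives the time, the measured TCP pose, the force, the opening and the grip force at its end, in the units of the state.
- r.sense(): the state, without advancing time (a new reading comes with each control period).
- r.snapshot(name): name is "side" or "top" or "wrist"; returns the picture (420x560x3 uint8, red, green, blue); there is no depth.
- r.camera_params(name): a dict with "fx", "fy", "cx", "cy" (pixels), "R" (3x3) and "t" (3): a world point X has camera coordinates R X + t; the wrist camera has in their place "mount" (4x4, takes a point from camera to tool coordinates, whose origin is the TCP and whose axes are the flange's). Camera axes: x right, y down, z forward; pixel columns grow to the right and rows downward; lengths in mm; the calibration is good to about 2 mm. A picture is of the moment at which its call begins: read the wrist's pose just before it. camera_params takes no time and is no camera call.
- r.hand_in(): hands the job in; it is judged then, once.
The state is a dict: "time": time; "joint_pos": joint angles; "qd": joint speeds; "joint_efforts": joint torques, N m; "tool_pos": TCP position; "tcp_rot": TCP orientation; "ft_force": force on the tool from outside, world axes, zero at the start; "wrist_torque": the same for the moment, N m; "finger_gap": finger opening in mm; "grip_force": force on a finger pad.
Only numpy, scipy, OpenCV 4.12 (cv2) and the standard library are available. Lean on these libraries where they do the work, as an engineer would, in place of code of your own. Each camera call takes 0.05 s, during which the arm holds its last target. There are 200 camera calls.

TASK

Rebuild the spring stack of the monitor arm's swivel joint: take the three conical spring washers out of the kit tray and thread all three onto the stud of the foot with their faces alternating - the lowest with its domed side up, the middle one turned over with its domed side down, the top one with its domed side up again. Each must lie flat and fully home, the lowest on the hub's seat and the next ones on each other; leave the glue stick and the stamp where they are.

Things in the scene. Friction and masses are not known exactly. Their poses are not given: they have to be found in the camera images.
- washer_a: one of 3 like conical spring washers, bare steel, 53 g: ring of 60 mm outside, 27 mm bore, 3 mm sheet, dished to 7.5 mm over all. Origin on its axis at half height, +z along the axis to the domed side (bore edge 3.75 mm along +z, wide edge 3.75 mm along -z). Starts on edge in a tray cradle, its axis level along tray y (leaning a few degrees), dome towards tray +y or -y
- washer_b: one of 3 like conical spring washers, bare steel, 53 g: ring of 60 mm outside, 27 mm bore, 3 mm sheet, dished to 7.5 mm over all. Origin on its axis at half height, +z along the axis to the domed side (bore edge 3.75 mm along +z, wide edge 3.75 mm along -z). Starts on edge in a tray cradle, its axis level along tray y (leaning a few degrees), dome towards tray +y or -y
- washer_c: one of 3 like conical spring washers, bare steel, 53 g: ring of 60 mm outside, 27 mm bore, 3 mm sheet, dished to 7.5 mm over all. Origin on its axis at half height, +z along the axis to the domed side (bore edge 3.75 mm along +z, wide edge 3.75 mm along -z). Starts on edge in a tray cradle, its axis level along tray y (leaning a few degrees), dome towards tray +y or -y
- tray: grey fixed kit tray, 116 (its x) by 290 mm (its y), rim 11 mm; origin under its centre, z up. Cradles at tray x = 0, y = -105, 0, 105 mm hold one washer each, centre 42 mm above the desk: a slot 8.8 mm wide between two plates 44 mm wide in x, tops 28 mm above the desk, on two round ribs. The washer's rim is free on both x sides beyond x = 23 mm; between cradles nothing is above 11 mm
- foot: black foot of the monitor arm, fixed: plate 150 by 130 mm, 12 mm thick, origin under its centre, z up. In its middle a round hub 53 mm across with a bright seat disc 56 mm across, top 50 mm above the desk; a steel stud 24.5 mm across stands 36 mm up from it, the last 6 mm tapering to 17 mm. Washers go over it with 1.25 mm play all round; stacked, each adds 7.5 mm
- seat (a point): point on the stud's axis in the plane of the seat, 50 mm above the desk; z up along the stud, whose tip is 36 mm above this point
- glue_stick: bystander: red and green glue stick standing on the desk, 29 mm across, 95 mm tall; origin under its centre
- stamp: bystander: blue self-inking stamp standing on the desk, 64 by 42 mm, 71 mm tall; origin under its centre
- notebooks: bystander, does not move: two dark green notebooks lying on one another, about 104 by 150 mm, 26 mm high; origin under the centre
Mind the look-alikes: they are no part of the job. Leave any green look-alike of the washer_a alone.

How it is judged:
By the outcome, as a careful person would: the job done as asked, in the order asked, and still so for the second after the job is handed in, with the robot touching nothing.
It also fails if it takes over 72 s, if anything falls off the work surface, if the arm or the gripper's body presses on something with over 40 N, if the wrist force passes 120 N, or if a joint passes its speed limit or range.

## Working session

There is one attempt and no reset: what is moved stays moved. The work goes in short steps, Python scripts to look and compute and a shell command to move; the robot and the scene stay as the last step left them, time stands still between calls to the robot, and variables do not carry over. Pictures are saved under pics/ and viewed, at most 10 in all, crops included, and the job is handed in when it is done.

```bash
mkdir -p pics; python3 - <<'E'
from bench import r
import cv2,numpy as np
for n in("top","side"):
    im=r.snapshot(n); cv2.imwrite(f"pics/{n}0.png",im[:,:,::-1]); c=r.camera_params(n)
    R=np.array(c["R"]);print(n,[round(float(c[k]),1) for k in("fx","fy","cx","cy")],R.round(3).tolist(),(-R.T@np.array(c["t"])).round(0))
print(r.tcp_to_grasp); s=r.sense();print(s["tool_pos"],s["tcp_rot"],s["finger_gap"],s["time"]); print(np.array(r.camera_params("wrist")["mount"]).round(3).tolist())
E
```

```text
top [400.1, 400.1, 276.7, 209.7] [[-0.013, -1.0, 0.015], [-0.997, 0.012, -0.076], [0.075, -0.016, -0.997]] [531. -22. 834.]
side [531.5, 531.5, 265.6, 208.1] [[-0.985, -0.174, -0.004], [-0.12, 0.696, -0.708], [0.126, -0.696, -0.707]] [453. 665. 774.]
18.700000000000003
[ 167.94747277 -575.49255029  230.33016109] [-1.79903848e+02 -9.11188248e-03  1.62615388e+01] 85.15495224748935 0.1
[[-0.0, -0.965, -0.264, 67.329], [1.0, 0.0, -0.001, -0.317], [0.001, -0.264, 0.965, -143.009], [0.0, 0.0, 0.0, 1.0]]
```

View pics/top0.png

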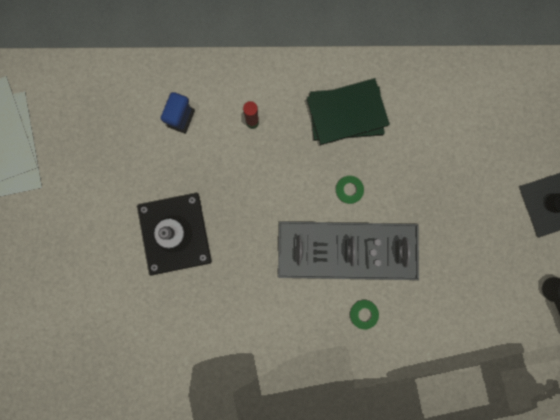

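View pics/side0.png

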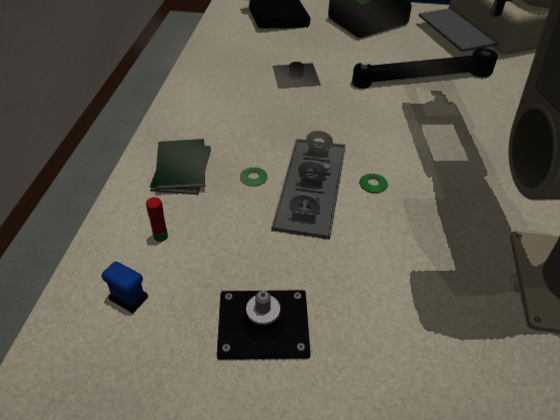

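```bash
cat > h.py <<'E'
import numpy as np,cv2
from bench import r
def ray(n,px,z):
    c=r.camera_params(n)
    d=np.array([(px[0]-c["cx"])/c["fx"],(px[1]-c["cy"])/c["fy"],1.])
    if n=="wrist":
        from scipy.spatial.transform import Rotation as Ro
        s=r.sense();T=np.array(c["mount"]);Rt=Ro.from_euler("xyz",s["tcp_rot"],degrees=True).as_matrix()
        o=np.array(s["tool_pos"])+Rt@T[:3,3];w=Rt@T[:3,:3]@d
    else:
        R=np.array(c["R"]);o=-R.T@np.array(c["t"]);w=R.T@d
    return o+w*(z-o[2])/w[2]
E
python3 - <<'E'
from h import *
im=cv2.imread("pics/top0.png");side=cv2.imread("pics/side0.png")
g=cv2.cvtColor(im,cv2.COLOR_BGR2GRAY)
def big(m,x0,x1,y0,y1):
    k=np.zeros_like(m);k[y0:y1,x0:x1]=m[y0:y1,x0:x1]
    k=cv2.morphologyEx(k,cv2.MORPH_CLOSE,np.ones((5,5)))
    return max(cv2.findContours(k,cv2.RETR_EXTERNAL,2)[0],key=cv2.contourArea)
for nm,th,box,z in(("tray",95,(265,430,208,292),8),("foot",60,(125,225,180,285),12)):
    c=big((g<th).astype(np.uint8)*255,*box)
    p=np.array([ray("top",q[0],z)[:2] for q in c],np.float32)
    print(nm,cv2.minAreaRect(p))
c=big((g>125).astype(np.uint8)*255,150,190,215,252);(u,v),s,a=cv2.fitEllipse(c);print("seat",u,v,s,ray("top",(u,v),50))
gs=cv2.cvtColor(side,cv2.COLOR_BGR2GRAY)
c=big((gs>120).astype(np.uint8)*255,240,290,285,330);(u,v),s,a=cv2.fitEllipse(c);print("seat side",u,v,s,ray("side",(u,v),50))
E
```

```text
tray ((508.9801330566406, -181.7478790283203), (289.57940673828125, 116.44764709472656), 88.11461639404297)
foot ((547.6727294921875, 175.21861267089844), (145.74090576171875, 126.87512969970703), 10.762721061706543)
seat 168.48204040527344 232.9747314453125 (26.183534622192383, 26.712419509887695) [547.63586708 176.3891133   50.        ]
seat side 262.69012451171875 307.84820556640625 (25.18842887878418, 32.13638687133789) [547.26433571 177.54595378  50.        ]
```

```bash
python3 -m handwheel '[[0.031,-0.0186,0,0],[0.031,-0.0186,0,0],[0.031,-0.0186,0,0],[0.031,-0.0186,0,0],[0.031,-0.0186,0,0],[0.031,-0.0186,0,0],[0.031,-0.0186,0,0]]' 0.0854 20
python3 -m handwheel '[[0.031,-0.0186,0,0],[0.031,-0.0186,0,0],[0.031,-0.0186,0,0],[0.031,-0.0186,0,0],[0.031,-0.0186,0,0],[0.031,-0.0186,0,0],[0.031,-0.0186,0,0]]'
python3 -m handwheel '[[0,0,0,-8],[0,0,0,-8],[0,0,0,-8],[0,0,0,-8],[0,0,0,-8],[0,0,0,-8],[0,0,0,-8],[0,0,0,-8],[0,0,0,-7.8],[0,0,0,0]]'
python3 - <<'E'
from h import *
s=r.sense();print(s["tool_pos"],s["tcp_rot"],s["time"])
cv2.imwrite("pics/w1.png",r.snapshot("wrist")[:,:,::-1])
c=r.camera_params("wrist");print(c["fx"],c["cx"],c["cy"])
E
```

```text
time: 0.8
tool_pos: [340.5, -388.8, 230.9]
tcp_rot: [-180.0, 0.0, 16.3]
ft_force: [0.3, -0.6, 0.4]
finger_gap: 85.5
grip_force: 0.0
time: 1.5
tool_pos: [512.4, -203.1, 230.8]
tcp_rot: [-180.0, 0.0, 16.3]
ft_force: [0.9, -0.6, 0.7]
finger_gap: 85.6
grip_force: 0.0
time: 2.5
tool_pos: [511.5, -204.4, 230.8]
tcp_rot: [-180.0, -0.0, 88.2]
ft_force: [-0.5, -0.1, 0.2]
finger_gap: 85.1
grip_force: 0.0
[ 511.4850539  -204.37094899  230.78499641] [-1.79950957e+02 -2.25388779e-02  8.81859947e+01] 2.5
351.95913748136104 280.66588537456806 211.17038289518888
```

View pics/w1.png

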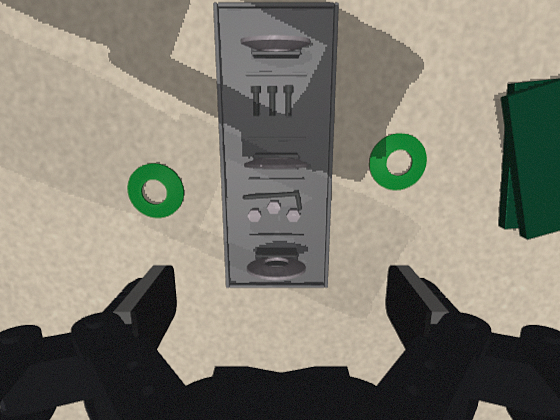

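```bash
python3 - <<'E'
import cv2,numpy as np
im=cv2.imread("pics/w1.png");s=cv2.imread("pics/side0.png")
a=np.vstack([cv2.resize(im[y:y+50,235:320],(425,200),interpolation=cv2.INTER_CUBIC) for y in(22,138,232)])
b=np.vstack([cv2.resize(s[y:y+40,x:x+60],(300,200),interpolation=cv2.INTER_CUBIC) for x,y in((275,190),(283,157),(290,125))])
cv2.imwrite("pics/c1.png",cv2.convertScaleAbs(np.hstack([a,b]),alpha=1.6,beta=20))
E
```

```text
(no output)
```

View pics/c1.png

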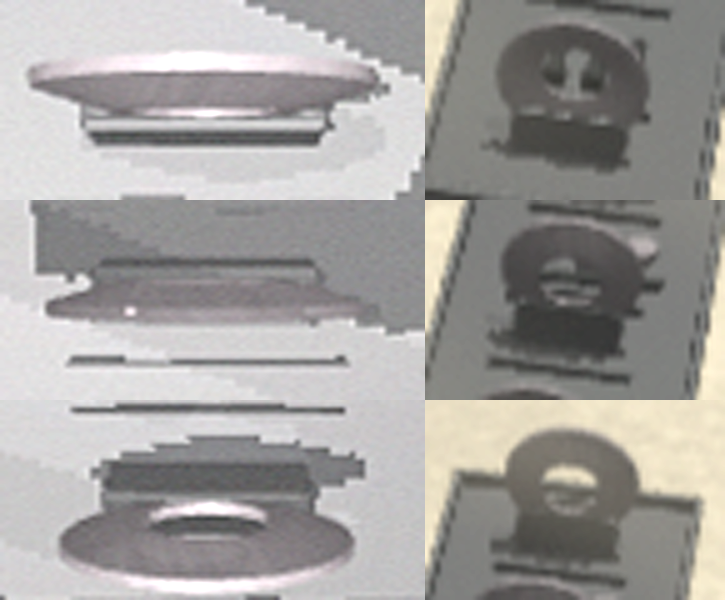

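```bash
python3 - <<'E'
from h import *
for p in((276.3,267),(276,165),(276,41)):print(ray("wrist",p,42).round(1))
E
```

```text
[ 504.3 -286.5   42. ]
[ 508.3 -182.3   42. ]
[512.6 -75.3  42. ]
```

```bash
python3 -m handwheel '[[-0.028,-0.001,0.01,0],[-0.027,-0.0014,0.04,0],[-0.0275,-0.0014,0.04,0],[0,0,0.04,0],[0,0,0.03,0],[0,0,0.02,0],[0,0,0.015,0],[0,0,0.01,0],[0,0,0.006,0],[0,0,0,0]]'
python3 -m handwheel '[[0,0,0,0],[0,0,0,0],[0,0,0,0],[0,0,0,0],[0,0,0,0],[0,0,0,0]]' 0.056 25
```

```text
time: 3.55
tool_pos: [505.2, -286.7, 20.2]
tcp_rot: [-180.0, -0.0, 88.0]
ft_force: [1.1, -0.0, 0.1]
finger_gap: 85.4
grip_force: 0.0
time: 4.15
tool_pos: [504.6, -287.4, 21.9]
tcp_rot: [-179.9, 0.0, 88.0]
ft_force: [-9.0, 0.9, 9.8]
finger_gap: 57.8
grip_force: 24.6
```

```bash
python3 -m handwheel '[[0,0,-0.004,0],[0,0,-0.004,0],[0,0,0,0]]'
python3 -m handwheel '[[-0.005,0,0,0],[-0.005,0,0,0],[-0.005,0,0.001,0],[-0.005,0,0.002,0],[-0.004,0,0.003,0],[-0.003,0,0.003,0],[-0.002,0,0.003,0],[-0.0015,0,0.002,0],[0,0,0,0],[0,0,0,0]]'
python3 - <<'E'
from h import *
a=r.snapshot("wrist")[:,:,::-1]; b=r.snapshot("side")[:,:,::-1]
cv2.imwrite("pics/w2.png",np.hstack([a[180:400,130:430],cv2.resize(b[95:205,240:360],(240,220))]))
E
```

```text
time: 4.45
tool_pos: [506.1, -287.3, 29.6]
tcp_rot: [179.9, 0.1, 88.1]
ft_force: [0.1, 0.4, -0.2]
finger_gap: 57.6
grip_force: 26.8
time: 5.45
tool_pos: [504.1, -317.6, 14.4]
tcp_rot: [180.0, 0.0, 88.1]
ft_force: [0.3, -0.4, 2.8]
finger_gap: 57.8
grip_force: 27.1
```

View pics/w2.png

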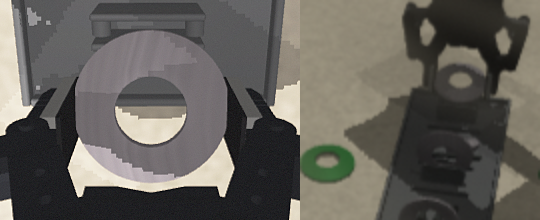

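```bash
cat >> h.py <<'E'
def tilt(v1,v2):
    "tilt of held washer (deg, + = +x edge high) and centre behind the TCP from top/bottom rim rows in the wrist picture"
    from scipy.optimize import fsolve
    c=r.camera_params("wrist");T=np.array(c["mount"]);o=T[:3,3]
    D=[T[:3,:3]@np.array([0,(v-c["cy"])/c["fy"],1.]) for v in(v1,v2)]
    f=lambda s:(o+D[0]*s[0])-(o+D[1]*s[1])
    g=lambda s:[np.hypot(*f(s)[[0,2]])-60,(2*o+D[0]*s[0]+D[1]*s[1])[0]/2]
    s=fsolve(g,[125,125]);d=f(s)
    return np.degrees(np.arctan2(-d[2],d[0])),-(2*o+D[0]*s[0]+D[1]*s[1])[2]/2
E
python3 -c "
from h import *
print(tilt(210,363),tilt(212,361))"
```

```text
(np.float64(-21.916358746861423), np.float64(13.102855827838354)) (np.float64(-22.20032939789934), np.float64(11.512847328532189))h.py:20: RuntimeWarning: The iteration is not making good progress, as measured by the 
 improvement from the last ten iterations.
  s=fsolve(g,[125,125]);d=f(s)
```

```bash
python3 -m handwheel '[[0,0,-0.01,0],[0,0,-0.01,0],[0.005,0,0,0],[0.004,0,0.004,0],[0,0,0.006,0],[0,0,0.004,0],[0,0,0.003,0],[0,0,0.003,0],[0,0,0.0,0]]'
python3 -m handwheel '[[0,0,-0.015,0],[0,0,-0.02,0],[0,0,-0.02,0],[0,0,0,0]]'
python3 - <<'E'
from h import *
a=r.snapshot("wrist")[:,:,::-1]
cv2.imwrite("pics/w3.png",a[180:400,130:430])
E
```

```text
time: 6.45
tool_pos: [504.2, -308.2, 13.8]
tcp_rot: [-180.0, -0.0, 88.0]
ft_force: [-0.5, 0.4, 1.3]
finger_gap: 57.8
grip_force: 27.1
time: 6.85
tool_pos: [507.0, -310.2, 74.3]
tcp_rot: [179.7, 0.2, 88.1]
ft_force: [0.4, -0.8, 0.2]
finger_gap: 57.8
grip_force: 27.0
```

View pics/w3.png

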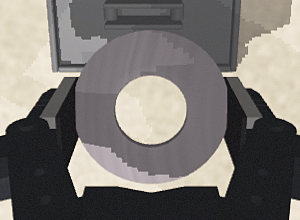

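```bash
python3 -m handwheel '[[0.01,0,-0.03,0],[0.03,0.003,-0.02,0],[0.044,0.003,0,0],[0.044,0.003,0,0],[0.044,0.003,0,0],[0.044,0.003,0,0],[0.044,0.003,0,0],[0.044,0.003,0,0],[0.044,0.003,0,0],[0.044,0.0005,0,0]]'
python3 -m handwheel '[[0.025,0,0,0],[0.011,0,0,0],[0,0,0,0],[0,0,0,0]]'
python3 - <<'E'
from h import *
s=r.sense();print(s["tool_pos"],s["tcp_rot"][2])
a=r.snapshot("wrist")[:,:,::-1]
cv2.imwrite("pics/w4.png",a)
E
```

```text
time: 7.9
tool_pos: [541.7, 84.4, 118.7]
tcp_rot: [-180.0, 0.0, 88.1]
ft_force: [0.9, -0.3, -1.4]
finger_gap: 58.0
grip_force: 27.2
time: 8.3
tool_pos: [543.1, 117.7, 118.8]
tcp_rot: [-180.0, 0.0, 88.1]
ft_force: [-1.3, -0.0, -0.2]
finger_gap: 57.9
grip_force: 27.2
[543.14069234 117.69794669 118.81814206] 88.05693077947679
```

View pics/w4.png

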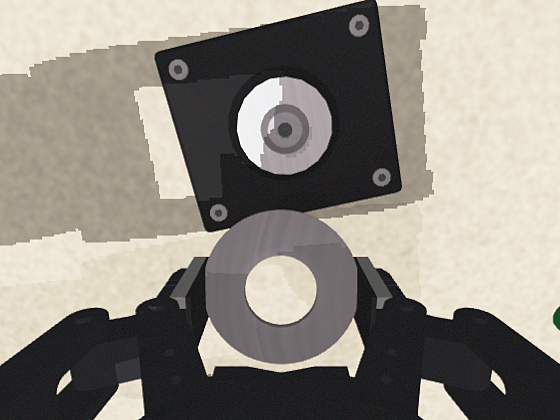

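```bash
python3 -c "
from h import *
print(ray('wrist',(284,126),50).round(1),ray('wrist',(285,130),86).round(1))
im=cv2.imread('pics/w4.png');g=cv2.cvtColor(im,cv2.COLOR_BGR2GRAY)
k=np.zeros_like(g);k[65:190,225:345]=(g[65:190,225:345]>85)*255
c=max(cv2.findContours(k,cv2.RETR_EXTERNAL,2)[0],key=cv2.contourArea);e=cv2.fitEllipse(cv2.convexHull(c));print(e,ray('wrist',e[0],50).round(1))
k=np.zeros_like(g);k[200:370,195:368]=((g[200:370,195:368]>60)&(im[200:370,195:368,0]>im[200:370,195:368,1]-3))*255
cs=[c for c in cv2.findContours(k,cv2.RETR_CCOMP,2)[0] if cv2.contourArea(c)>2500]
for c in cs:print(cv2.fitEllipse(cv2.convexHull(c)),cv2.boundingRect(c))
"
```

```text
[547.8 178.3  50. ] [548.  177.5  86. ]
((283.88031005859375, 125.2174301147461), (95.35135650634766, 98.0973129272461), 5.163002014160156) [547.8 178.8  50. ]
((280.7937927246094, 286.241455078125), (153.84410095214844, 156.15997314453125), 100.70196533203125) (205, 209, 152, 155)
((280.5635681152344, 289.978515625), (72.12520599365234, 74.30384063720703), 93.51567077636719) (244, 254, 74, 73)
```

```bash
python3 -m handwheel '[[0.02,0.0027,0,0],[0.017,0,0,0],[0,0,0.02,0],[0,0,0.015,0],[0,0,0.007,0],[0,0,0.005,0],[0,0,0.003,0],[0,0,0.002,0],[0,0,0,0]]'
python3 -m handwheel '[[0,0,-0.02,0],[0,0,-0.025,0],[-0.015,0,-0.007,0],[-0.022,0,0,0],[0,0,0,0],[0,0,0,0]]'
cat >> h.py <<'E'
def look(name):
    "held washer: rim and bore centres in tool x,y,z, and the tilt"
    im=np.ascontiguousarray(r.snapshot("wrist")[:,:,::-1]);cv2.imwrite(name,im);g=cv2.cvtColor(im,cv2.COLOR_BGR2GRAY)
    k=np.zeros_like(g);k[200:370,195:368]=((g[200:370,195:368]>60)&(im[200:370,195:368,0]>im[200:370,195:368,1]-3))*255
    c=r.camera_params("wrist");T=np.array(c["mount"])
    for cc in cv2.findContours(k,cv2.RETR_CCOMP,2)[0]:
        if cv2.contourArea(cc)<2500: continue
        (u,v),(a,b),t=cv2.fitEllipse(cv2.convexHull(cc));x,y,w,h=cv2.boundingRect(cc)
        Z=c["fx"]*(60 if w>110 else 27)/(w-(1 if w<110 else 0))
        print(w,h,(T@np.array([(u-c["cx"])/c["fx"]*Z,(v-c["cy"])/c["fy"]*Z,Z,1]))[:3].round(1))
E
python3 -c "
from h import *
look('pics/w5.png');print(r.sense()['tool_pos'])"
```

```text
time: 9.25
tool_pos: [547.8, 155.3, 67.8]
tcp_rot: [179.9, -0.0, 88.0]
ft_force: [-0.3, -1.1, 2.7]
finger_gap: 58.1
grip_force: 27.3
time: 9.85
tool_pos: [545.9, 117.7, 118.9]
tcp_rot: [-180.0, -0.0, 88.0]
ft_force: [-0.5, 0.8, -1.1]
finger_gap: 57.8
grip_force: 27.2
153 147 [  3.2   0.5 -17.4]
74 68 [  4.4   0.5 -25.2]
[545.84420316 118.20095905 118.80523629]
```

```bash
python3 -m handwheel '[[0.03,0,0,0],[0.0268,-0.0003,0,0],[0,0,0.02,0],[0,0,0.015,0],[0,0,0.01,0],[0,0,0.007,0],[0,0,0.005,0],[0,0,0.003,0],[0,0,0,0]]'
python3 -m handwheel '[[0,0,0.003,0],[0,0,0.003,0],[0,0,0,0]]'
python3 -c "
from h import *
look('pics/w6.png');print(r.sense()['tool_pos'])"
```

```text
time: 10.8
tool_pos: [547.8, 175.0, 59.2]
tcp_rot: [-180.0, 0.0, 88.0]
ft_force: [-0.1, -0.4, -0.2]
finger_gap: 58.1
grip_force: 27.2
time: 11.1
tool_pos: [547.5, 175.2, 53.0]
tcp_rot: [-180.0, 0.0, 88.1]
ft_force: [-0.1, 0.1, -0.6]
finger_gap: 57.6
grip_force: 27.2
153 157 [  4.4   0.5 -17.1]
[547.62841481 175.28454743  53.16129927]
```

View pics/w6.png

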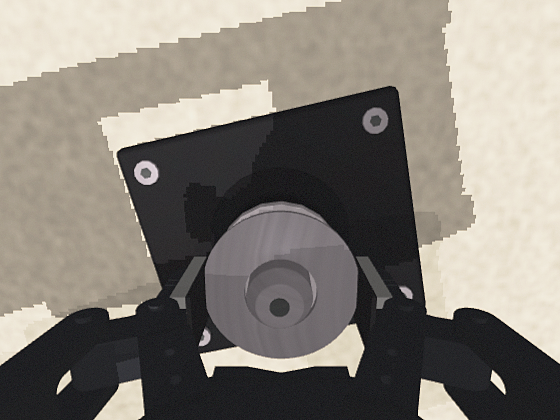

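```bash
python3 -m handwheel '[[0,0,0.004,0],[0,0,0.005,0],[0,0,0.004,0],[0,0,0.003,0],[0,0,0.002,0],[0,0,0,0]]'
python3 -m handwheel '[[0,0,0.001,0],[0,0,0.001,0],[0,0,0.001,0],[0,0,0,0]]'
python3 -c "
from h import *
look('pics/w7.png')"
```

```text
time: 11.75
tool_pos: [547.4, 175.2, 34.8]
tcp_rot: [-180.0, 0.0, 88.1]
ft_force: [0.2, 0.5, -0.6]
finger_gap: 57.6
grip_force: 27.2
time: 12.15
tool_pos: [548.0, 175.3, 32.7]
tcp_rot: [180.0, -0.0, 88.1]
ft_force: [-1.8, -1.0, 2.0]
finger_gap: 57.5
grip_force: 27.3
154 157 [  2.6   0.3 -18.5]
```

```bash
python3 -m handwheel '[[0,0,0.001,0],[0,0,0.001,0],[0,0,0,0]]'
python3 -m handwheel '[[0,0,0,0],[0,0,0,0],[0,0,0,0],[0,0,0,0]]' 0.0854
python3 -m handwheel '[[0,0,-0.02,0],[0,0,-0.03,0],[0,0,-0.04,0],[-0.02,0,-0.01,0],[-0.04,0,0,0],[0,0,0,0]]'
python3 -c "
from h import *
a=r.snapshot('wrist')[:,:,::-1];b=r.snapshot('side')[:,:,::-1]
cv2.imwrite('pics/w8.png',np.hstack([a[:240,130:430],cv2.resize(b[270:350,215:315],(300,240))]))
print(r.sense()['tool_pos'])"
```

```text
time: 12.5
tool_pos: [548.1, 175.4, 32.0]
tcp_rot: [180.0, -0.0, 88.1]
ft_force: [-7.8, -1.7, 14.7]
finger_gap: 57.5
grip_force: 28.1
time: 12.9
tool_pos: [547.5, 175.3, 30.0]
tcp_rot: [-180.0, 0.0, 88.1]
ft_force: [0.0, 0.2, -0.4]
finger_gap: 85.3
grip_force: 0.0
time: 13.5
tool_pos: [546.1, 112.0, 130.9]
tcp_rot: [179.9, 0.1, 87.9]
ft_force: [0.5, -0.2, -0.4]
finger_gap: 85.4
grip_force: 0.0
[545.60775731 114.71397476 130.12616182]
```

View pics/w8.png

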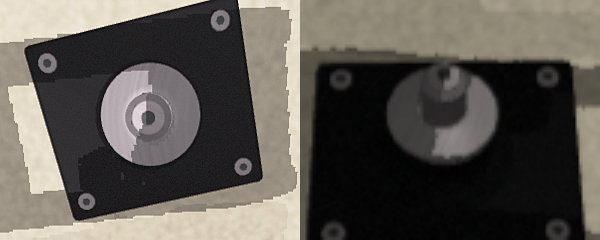

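```bash
python3 -m handwheel '[[-0.037,-0.0034,0,0],[-0.037,-0.0034,0,0],[-0.037,-0.0034,0,0],[-0.037,-0.0034,0,0],[-0.037,-0.0034,0,0],[-0.037,-0.0034,0,0],[-0.037,-0.0034,0,0],[-0.0387,-0.0034,0,0],[0,0,0,0],[0,0,0,0]]'
python3 -c "
from h import *
s=r.sense();print(s['tool_pos'],s['tcp_rot'])"
```

```text
time: 14.6
tool_pos: [508.4, -181.0, 129.8]
tcp_rot: [-180.0, -0.1, 88.0]
ft_force: [0.0, 1.0, 0.2]
finger_gap: 85.2
grip_force: 0.0
[ 508.42159069 -181.0245178   129.7658968 ] [-1.79960564e+02 -5.54886098e-02  8.79807779e+01]
```

```bash
python3 -m handwheel '[[-0.0013,0,0.04,0],[0,0,0.03,0],[0,0,0.02,0],[0,0,0.012,0],[0,0,0.0078,0],[0,0,0,0],[0,0,0,0]]'
python3 -m handwheel '[[0,0,0,0],[0,0,0,0],[0,0,0,0],[0,0,0,0],[0,0,0,0],[0,0,0,0]]' 0.056 25
python3 -m handwheel '[[0,0,-0.004,0],[0,0,-0.004,0],[0,0,0,0]]'
python3 -m handwheel '[[0.005,0,0,0],[0.005,0,0,0],[0.005,0,0.001,0],[0.005,0,0.002,0],[0.004,0,0.003,0],[0.003,0,0.003,0],[0.002,0,0.003,0],[0.0015,0,0.002,0],[0,0,0,0],[0,0,0,0]]'
python3 -m handwheel '[[0,0,-0.02,0],[0,0,-0.03,0],[0,0,-0.04,0],[0,0,-0.02,0],[0,0,0,0],[0,0,0,0]]'
python3 -c "
from h import *
look('pics/x1.png')"
```

```text
time: 15.3
tool_pos: [509.3, -182.5, 21.5]
tcp_rot: [179.9, 0.0, 88.1]
ft_force: [0.9, 0.0, -0.4]
finger_gap: 85.7
grip_force: 0.0
time: 15.9
tool_pos: [508.0, -183.0, 21.9]
tcp_rot: [-180.0, 0.0, 88.0]
ft_force: [-8.6, 1.0, 11.7]
finger_gap: 57.8
grip_force: 24.3
time: 16.2
tool_pos: [509.2, -182.9, 29.6]
tcp_rot: [179.9, 0.0, 88.1]
ft_force: [-0.1, 0.5, -0.8]
finger_gap: 57.7
grip_force: 26.9
time: 17.2
tool_pos: [509.1, -151.6, 14.2]
tcp_rot: [-180.0, -0.0, 88.1]
ft_force: [-0.3, 2.1, 2.2]
finger_gap: 58.0
grip_force: 26.9
time: 17.8
tool_pos: [509.2, -152.1, 124.1]
tcp_rot: [-180.0, -0.0, 88.1]
ft_force: [1.5, -1.5, -2.0]
finger_gap: 57.5
grip_force: 27.1
156 170 [ 13.5   0.3 -17.3]
```

```bash
python3 -m handwheel '[[0.034,0.003,0,0],[0.034,0.003,0,0],[0.034,0.003,0,0],[0.034,0.003,0,0],[0.034,0.003,0,0],[0.034,0.003,0,0],[0.034,0.003,0,0],[0.033,0.004,0,0],[0,0,0,0],[0,0,0,0]]'
python3 -c "
from h import *
look('pics/x2.png');im=cv2.imread('pics/x2.png');s=r.sense();print(s['tool_pos'])
print([tuple(im[v,281].tolist()) for v in range(180,380,6)]);print([tuple(im[286,u].tolist()) for u in range(190,290,6)])"
```

```text
time: 18.85
tool_pos: [542.1, 118.2, 122.3]
tcp_rot: [-179.8, 0.1, 88.2]
ft_force: [-0.3, -1.2, -1.1]
finger_gap: 58.1
grip_force: 27.1
155 130 [  0.6   0.6 -19.9]
71 54 [  2.1   0.6 -20. ]
[542.34645052 117.45528643 122.63193922]
[(25, 27, 26), (31, 28, 30), (23, 25, 27), (34, 33, 34), (32, 27, 31), (22, 26, 24), (44, 47, 47), (205, 227, 236), (186, 208, 222), (124, 122, 126), (125, 121, 128), (114, 110, 117), (111, 109, 112), (102, 101, 103), (108, 106, 112), (212, 227, 236), (208, 225, 232), (207, 224, 233), (213, 230, 237), (211, 228, 236), (209, 225, 233), (210, 226, 234), (210, 227, 235), (82, 79, 85), (112, 107, 116), (107, 103, 108), (112, 107, 114), (115, 112, 116), (114, 112, 118), (106, 103, 109), (194, 217, 227), (200, 220, 229), (89, 96, 103), (34, 31, 30)]
[(70, 69, 73), (23, 26, 26), (25, 25, 24), (111, 107, 113), (107, 104, 110), (109, 104, 110), (109, 105, 111), (110, 105, 110), (109, 106, 112), (108, 104, 113), (219, 233, 239), (204, 223, 231), (205, 223, 232), (211, 226, 235), (214, 230, 237), (212, 228, 235), (214, 230, 237)]
```

```bash
python3 -m handwheel '[[0.03,0.0031,0,0],[0.0293,0,0,0],[0,0,0.02,0],[0,0,0.015,0],[0,0,0.007,0],[0,0,0.005,0],[0,0,0.003,0],[0,0,0.003,0],[0,0,0.002,0],[0,0,0,0]]'
python3 -m handwheel '[[0,0,0.002,0],[0,0,0.002,0],[0,0,0,0]]'
python3 -c "
from h import *
look('pics/x3.png');s=r.sense();print(s['tool_pos'],s['ft_force'])"
```

```text
time: 19.9
tool_pos: [548.8, 177.0, 69.6]
tcp_rot: [180.0, -0.0, 88.1]
ft_force: [-0.3, 0.3, -0.9]
finger_gap: 58.2
grip_force: 27.1
time: 20.2
tool_pos: [548.5, 177.1, 65.3]
tcp_rot: [-180.0, 0.0, 88.1]
ft_force: [-0.4, -0.4, 0.0]
finger_gap: 57.7
grip_force: 27.1
157 158 [  5.9  -0.3 -20.3]
[548.54065147 177.13337116  65.36927416] [ 0.6031571  0.020456  -0.1797126]
```

```bash
python3 -m handwheel '[[0,-0.0006,0.002,0],[0,0,0.003,0],[0,0,0.003,0],[0,0,0.003,0],[0,0,0,0]]'
python3 -m handwheel '[[0,0,0.002,0],[0,0,0.002,0],[0,0,0.002,0],[0,0,0,0]]'
python3 -m handwheel '[[0,0,0.001,0],[0,0,0.001,0],[0,0,0,0]]'
```

```text
time: 20.75
tool_pos: [547.7, 177.2, 53.8]
tcp_rot: [-180.0, -0.0, 88.1]
ft_force: [-0.3, 3.9, -1.4]
finger_gap: 57.9
grip_force: 27.1
time: 21.15
tool_pos: [548.1, 177.3, 48.6]
tcp_rot: [180.0, -0.0, 88.1]
ft_force: [-2.2, 3.2, 1.5]
finger_gap: 57.6
grip_force: 28.3
time: 21.45
tool_pos: [548.4, 177.3, 48.1]
tcp_rot: [180.0, -0.0, 88.1]
ft_force: [-8.2, 2.4, 15.0]
finger_gap: 57.6
grip_force: 34.4
```

```bash
python3 -m handwheel '[[0,0,0,0],[0,0,0,0],[0,0,0,0],[0,0,0,0]]' 0.0854
python3 -m handwheel '[[0,0,-0.02,0],[0,0,-0.03,0],[0,0,-0.03,0],[-0.02,0,-0.01,0],[-0.04,0,0,0],[0,0,0,0]]'
python3 -c "
from h import *
a=r.snapshot('wrist')[:,:,::-1];b=r.snapshot('side')[:,:,::-1]
cv2.imwrite('pics/x4.png',np.hstack([cv2.resize(a[60:210,200:370],(510,450)),cv2.resize(b[270:350,225:305],(280,450))]))
print(r.sense()['tool_pos'])"
```

```text
time: 21.85
tool_pos: [548.0, 176.8, 46.2]
tcp_rot: [-180.0, 0.0, 88.0]
ft_force: [0.6, -0.9, -0.5]
finger_gap: 85.0
grip_force: 0.0
time: 22.45
tool_pos: [546.5, 113.6, 137.0]
tcp_rot: [179.9, 0.1, 87.9]
ft_force: [-0.6, 0.3, 0.2]
finger_gap: 85.5
grip_force: 0.0
[546.02658324 116.39055544 136.34792753]
```

View pics/x4.png

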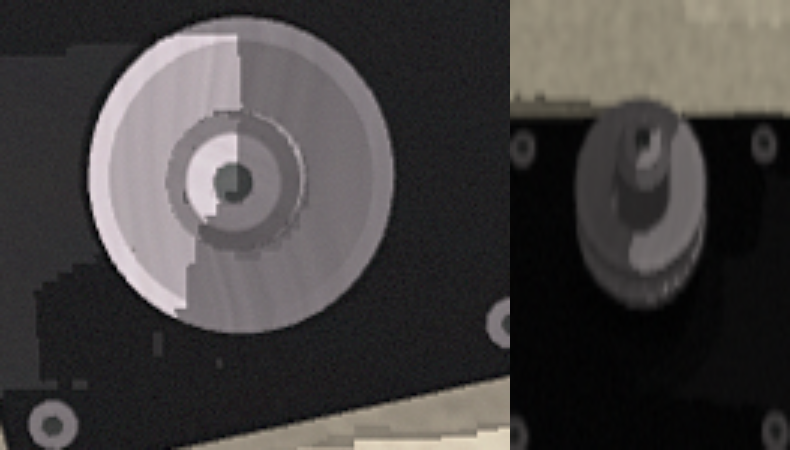

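```bash
python3 -m handwheel '[[-0.033,-0.0045,0,0],[-0.032,-0.0045,0,0],[-0.032,-0.0045,0,0],[-0.032,-0.0045,0,0],[-0.032,-0.0045,0,0],[-0.032,-0.0042,0,0],[0,0,0.01,0],[0,0,0,0]]'
python3 -c "
from h import *
s=r.sense();print(s['tool_pos'],s['tcp_rot'])"
```

```text
time: 23.35
tool_pos: [511.9, -74.3, 124.7]
tcp_rot: [-179.9, -0.1, 88.0]
ft_force: [-0.0, 0.2, -0.8]
finger_gap: 85.5
grip_force: 0.0
[511.93053786 -74.28891659 124.70641576] [-1.79852501e+02 -6.39082212e-02  8.79963011e+01]
```

```bash
python3 -m handwheel '[[-0.0015,0.0005,0.04,0],[0,0,0.03,0],[0,0,0.016,0],[0,0,0.011,0],[0,0,0.007,0],[0,0,0,0],[0,0,0,0]]'
python3 -m handwheel '[[0,0,0,0],[0,0,0,0],[0,0,0,0],[0,0,0,0],[0,0,0,0],[0,0,0,0]]' 0.056 25
python3 -m handwheel '[[0,0,-0.004,0],[0,0,-0.004,0],[0,0,0,0]]'
python3 -m handwheel '[[0.005,0,0,0],[0.005,0,0,0],[0.005,0,0.001,0],[0.005,0,0.002,0],[0.004,0,0.003,0],[0.003,0,0.003,0],[0.002,0,0.003,0],[0.0015,0,0.002,0],[0,0,0,0],[0,0,0,0]]'
python3 -m handwheel '[[0,0,-0.02,0],[0,0,-0.03,0],[0,0,-0.04,0],[0,0,-0.02,0],[0,0,0,0],[0,0,0,0]]'
```

```text
time: 24.05
tool_pos: [514.1, -76.2, 23.3]
tcp_rot: [179.9, 0.0, 88.1]
ft_force: [0.1, 0.2, -0.2]
finger_gap: 85.6
grip_force: 0.0
time: 24.65
tool_pos: [511.8, -76.6, 23.5]
tcp_rot: [-179.8, 0.0, 88.1]
ft_force: [-13.2, 0.5, 14.8]
finger_gap: 58.2
grip_force: 23.5
time: 24.95
tool_pos: [514.3, -76.6, 31.7]
tcp_rot: [179.9, 0.0, 88.1]
ft_force: [0.8, 0.4, -0.1]
finger_gap: 57.8
grip_force: 26.8
time: 25.95
tool_pos: [514.2, -45.6, 16.4]
tcp_rot: [-180.0, -0.0, 88.1]
ft_force: [-1.4, 0.9, 2.7]
finger_gap: 57.8
grip_force: 27.1
time: 26.55
tool_pos: [514.3, -45.8, 126.2]
tcp_rot: [180.0, -0.0, 88.1]
ft_force: [-0.4, 0.4, -1.2]
finger_gap: 57.6
grip_force: 27.2
```

```bash
python3 -m handwheel '[[0.033,0.0045,0,0],[0.033,0.0045,0,0],[0.033,0.0045,0,0],[0.033,0.0045,0,0],[0.032,0.0053,0,0],[0,0,0.004,0],[0,0,0,0],[0,0,0,0]]'
python3 -c "
from h import *
look('pics/y1.png');s=r.sense();print(s['tool_pos']);im=cv2.imread('pics/y1.png')
g=im[:,281,1];m=(abs(im[:,281,0].astype(int)-g)<9)&(g>60)&(g<190);print([i for i in range(190,380) if m[i]!=m[i-1]])"
```

```text
time: 27.35
tool_pos: [542.0, 116.4, 120.8]
tcp_rot: [-179.8, 0.0, 88.0]
ft_force: [-0.3, -0.4, -1.1]
finger_gap: 57.9
grip_force: 27.1
152 121 [  0.    0.6 -17.3]
72 51 [ -2.    0.4 -23.1]
[542.35019789 116.17635839 121.34791002]
[231, 280, 328, 353, 372, 373]
```

```bash
python3 -m handwheel '[[0.043,0.003,0,0],[0.042,0,0,0],[0,0,0.02,0],[0,0,0.015,0],[0,0,0.008,0],[0,0,0.005,0],[0,0,0.004,0],[0,0,0.003,0],[0,0,0,0]]'
python3 -m handwheel '[[0,0,-0.02,0],[0,0,-0.025,0],[-0.043,0,-0.01,0],[-0.042,0,0,0],[0,0,0,0],[0,0,0,0]]'
python3 -c "
from h import *
look('pics/y2.png');s=r.sense();print(s['tool_pos'])"
```

```text
time: 28.3
tool_pos: [549.5, 201.6, 67.8]
tcp_rot: [179.9, 0.0, 88.0]
ft_force: [-0.1, -1.3, 2.0]
finger_gap: 57.8
grip_force: 27.1
time: 28.9
tool_pos: [546.5, 116.4, 122.9]
tcp_rot: [180.0, -0.0, 87.9]
ft_force: [-1.0, 0.6, -0.6]
finger_gap: 57.8
grip_force: 27.1
151 141 [ -1.7   0.7 -16.8]
73 64 [ -0.6   0.4 -24.7]
[546.33739985 117.22434735 122.73272544]
```

```bash
python3 -m handwheel '[[0.032,-0.0006,0,0],[0.0304,0,0,0],[0,0,0.025,0],[0,0,0.018,0],[0,0,0.01,0],[0,0,0.006,0],[0,0,0.004,0],[0,0,0.003,0],[0,0,0,0]]'
python3 -m handwheel '[[0,0,0.002,0],[0,0,0.002,0],[0,0,0,0]]'
```

```text
time: 29.85
tool_pos: [548.7, 179.9, 58.2]
tcp_rot: [179.9, -0.1, 88.1]
ft_force: [-3.1, 0.6, 5.0]
finger_gap: 57.9
grip_force: 30.3
time: 30.15
tool_pos: [549.2, 180.1, 56.9]
tcp_rot: [179.8, -0.1, 88.1]
ft_force: [-14.3, -0.9, 25.4]
finger_gap: 57.7
grip_force: 39.4
```

```bash
python3 -m handwheel '[[0,0,-0.004,0],[0,0,-0.004,0],[0,0,0,0],[0,0,0,0]]'
python3 -c "
from h import *
look('pics/y3.png')
im=cv2.imread('pics/y3.png');cv2.imwrite('pics/y3.png',im)
s=r.sense();print(s['tool_pos'],s['ft_force'])
g=cv2.cvtColor(im,cv2.COLOR_BGR2GRAY)
for v in range(250,330,8):print(v,g[v,235:330:4])"
```

```text
time: 30.55
tool_pos: [547.9, 179.4, 60.6]
tcp_rot: [180.0, -0.0, 88.1]
ft_force: [-0.1, -0.3, 0.4]
finger_gap: 57.6
grip_force: 27.6
151 161 [  1.8   0.8 -15.9]
[547.92540349 179.42199903  60.45744669] [ 0.25771938 -0.58112184  0.71242698]
250 [123 121 122 124 127 132 126 130 138 132 129 133 120 120 118 116 115 118
 118 114 114 111 114 114]
258 [122 122 121 124 122 132 124 134 134 117 112 121 122 120 121 114 119 119
 115 115 111 112 113 114]
266 [120 123 119 124 126 120 125 115 112 113 113 118 120 117 119 117 119 119
 114 114 112 110 114 111]
274 [108 103 120 125 110 111 109 112 108  98 100 101 101  99 112 110 113 113
 111 113 113 114 114 112]
282 [107 107 106 111 112 101  93  92  95 100  99  98  99  98  98 102 104 101
 108 105 111 113 112 110]
290 [107 110 107 114  91  97  93  99 109 108 112 112 113 110 112 100  99  99
 100 110 105 112 113 112]
298 [110 110 110 103  89  93 114 115 114 115 103  69 105 110 107 109 110  98
  98 109 108 112 113 114]
306 [108 107 110 112  87  88 110 110 109  54  59  59  59  49 114 113 111  99
  98 110  81 111 109 112]
314 [108 108 106  82 117  87 111 114 114 115  73  54  77 111 111 110 110  95
 109 114 108 110 111 110]
322 [108 106 109 109  87  98 118 112 111 110 108 112 110 113 107  98 116 112
  86 100 109 108 111 111]
```

```bash
python3 -m handwheel '[[-0.0008,-0.0011,0,0],[0,0,0.003,0],[0,0,0.003,0],[0,0,0.002,0],[0,0,0,0]]'
```

```text
time: 31.1
tool_pos: [548.1, 179.1, 56.9]
tcp_rot: [179.8, -0.0, 88.1]
ft_force: [-14.8, -3.3, 35.3]
finger_gap: 57.6
grip_force: 42.3
```

```bash
python3 -m handwheel '[[0,0,-0.003,0],[0,0,0,0],[0,0,0,0]]'
python3 -m handwheel '[[0,0,0,0],[0,0,0,0],[0,0,0,0],[0,0,0,0],[0,0,0,0]]' 0.0854
python3 -m handwheel '[[0,0,-0.02,0],[0,0,-0.03,0],[0,0,-0.02,0],[-0.02,0,-0.01,0],[-0.04,0,0,0],[0,0,0,0],[0,0,0,0]]'
python3 -c "
from h import *
im=np.ascontiguousarray(r.snapshot('wrist')[:,:,::-1]);cv2.imwrite('pics/y4.png',im);s=r.sense();print(s['tool_pos'])
g=cv2.cvtColor(im,cv2.COLOR_BGR2GRAY);k=np.zeros_like(g);k[40:215,200:370]=(g[40:215,200:370]>80)*255
c=r.camera_params('wrist');T=np.array(c['mount'])
for q in cv2.findContours(k,cv2.RETR_EXTERNAL,2)[0]:
  if cv2.contourArea(q)>1500:
    e=cv2.fitEllipse(cv2.convexHull(q));b=cv2.boundingRect(q);Z=c['fx']*60/b[2];p=T@np.array([(e[0][0]-c['cx'])/c['fx']*Z,(e[0][1]-c['cy'])/c['fy']*Z,Z,1]);print(e,b,s['tool_pos'][2]-p[2],ray('wrist',e[0],67))
"
```

```text
time: 31.4
tool_pos: [548.1, 179.1, 57.6]
tcp_rot: [179.8, -0.1, 88.1]
ft_force: [-2.5, -1.2, 13.2]
finger_gap: 57.8
grip_force: 32.9
time: 31.9
tool_pos: [546.2, 178.7, 55.1]
tcp_rot: [-180.0, 0.0, 88.1]
ft_force: [1.2, 1.3, 0.4]
finger_gap: 85.4
grip_force: 0.0
time: 32.6
tool_pos: [544.5, 118.2, 135.4]
tcp_rot: [-180.0, -0.0, 88.0]
ft_force: [-0.2, 0.6, -1.5]
finger_gap: 85.4
grip_force: 0.0
[544.38061014 118.84973473 135.26824479]
((281.13238525390625, 126.7270736694336), (103.68569946289062, 107.11514282226562), 12.644914627075195) (230, 74, 104, 107) 69.56049968090451 [547.22681525 179.50058018  67.        ]
```

```bash
python3 -m handwheel '[[0.03,0.0015,0,0],[0.0296,0,0,0],[0,0,0.02,0],[0,0,0.02,0],[0,0,0.01,0],[0,0,0,0],[0,0,0,0]]' 0.048
python3 -m handwheel '[[0,0,0.003,0],[0,0,0.002,0],[0,0,0,0]]'
python3 -m handwheel '[[0,0,0.002,0],[0,0,0.002,0],[0,0,0,0]]'
```

```text
time: 33.35
tool_pos: [548.1, 178.6, 85.8]
tcp_rot: [-180.0, -0.0, 88.1]
ft_force: [0.3, -0.4, 0.7]
finger_gap: 47.7
grip_force: 0.0
time: 33.65
tool_pos: [548.2, 178.2, 80.8]
tcp_rot: [180.0, -0.0, 88.0]
ft_force: [0.2, -0.4, 0.4]
finger_gap: 47.8
grip_force: 0.0
time: 33.95
tool_pos: [547.8, 178.2, 76.1]
tcp_rot: [-180.0, 0.0, 88.1]
ft_force: [-0.3, 0.4, -0.0]
finger_gap: 48.0
grip_force: 0.0
```

```bash
python3 -m handwheel '[[0,0,0.002,0],[0,0,0.002,0],[0,0,0,0]]'
python3 -m handwheel '[[0,0,0.001,0],[0,0,0.001,0],[0,0,0,0]]'
python3 -m handwheel '[[0,0,0.001,0],[0,0,0.001,0],[0,0,0,0]]'
```

```text
time: 34.25
tool_pos: [547.7, 178.2, 72.0]
tcp_rot: [-180.0, 0.0, 88.1]
ft_force: [-0.9, -0.4, 0.0]
finger_gap: 48.5
grip_force: 0.0
time: 34.55
tool_pos: [547.9, 178.3, 70.3]
tcp_rot: [-180.0, 0.0, 88.1]
ft_force: [-0.4, 0.4, 0.2]
finger_gap: 47.8
grip_force: 0.0
time: 34.85
tool_pos: [547.9, 178.3, 68.3]
tcp_rot: [-180.0, 0.0, 88.1]
ft_force: [0.5, 0.1, -0.2]
finger_gap: 47.8
grip_force: 0.0
```

```bash
python3 -m handwheel '[[0,0,0.001,0],[0,0,0.001,0],[0,0,0,0]]'
python3 -m handwheel '[[0,0,0.001,0],[0,0,0.001,0],[0,0,0,0]]'
python3 -m handwheel '[[0,0,0.001,0],[0,0,0,0]]'
```

```text
time: 35.15
tool_pos: [548.2, 178.4, 67.5]
tcp_rot: [180.0, -0.0, 88.1]
ft_force: [-2.9, -0.8, 8.2]
finger_gap: 47.9
grip_force: 4.4
time: 35.45
tool_pos: [548.4, 178.4, 67.1]
tcp_rot: [180.0, -0.0, 88.1]
ft_force: [-9.9, -3.8, 20.2]
finger_gap: 48.0
grip_force: 11.4
time: 35.65
tool_pos: [548.5, 178.5, 67.0]
tcp_rot: [180.0, -0.0, 88.1]
ft_force: [-12.2, -3.4, 27.9]
finger_gap: 48.2
grip_force: 15.0
```

```bash
python3 -m handwheel '[[0,0,-0.01,0],[0,0,-0.03,0],[0,0,-0.03,0],[-0.02,0,0,0],[-0.04,0,0,0],[0,0,0,0],[0,0,0,0],[0,0,0,0]]' 0.0854
python3 -c "
from h import *
im=np.ascontiguousarray(r.snapshot('wrist')[:,:,::-1]);cv2.imwrite('pics/y5.png',im);s=r.sense();print(s['tool_pos'])
g=cv2.cvtColor(im,cv2.COLOR_BGR2GRAY);k=np.zeros_like(g);k[40:215,200:370]=(g[40:215,200:370]>80)*255
c=r.camera_params('wrist')
for q in cv2.findContours(k,cv2.RETR_EXTERNAL,2)[0]:
  if cv2.contourArea(q)>1500:
    e=cv2.fitEllipse(cv2.convexHull(q));b=cv2.boundingRect(q);print(e,b)
    P=lambda u,v:ray('wrist',(u,v),66.5)[:2]
    u,v=e[0];print('rim at z66.5',P(u,v).round(1),'size x,y',np.linalg.norm(P(b[0]-.5,v)-P(b[0]+b[2]-.5,v)),np.linalg.norm(P(u,b[1]-.5)-P(u,b[1]+b[3]-.5)))
a=r.snapshot('side')[:,:,::-1];cv2.imwrite('pics/side9.png',a);g=cv2.cvtColor(np.ascontiguousarray(a),cv2.COLOR_BGR2GRAY)
print(g[280:335,245].tolist());print(g[306,236:292].tolist())
"
```

```text
time: 36.45
tool_pos: [546.0, 118.8, 133.4]
tcp_rot: [-180.0, -0.0, 88.1]
ft_force: [0.3, -1.3, -0.2]
finger_gap: 85.4
grip_force: 0.0
[545.94519232 119.07627143 133.36859832]
((278.8287353515625, 128.132080078125), (104.58462524414062, 107.81175994873047), 13.241856575012207) (227, 75, 105, 108)
rim at z66.5 [547.4 179. ] size x,y 60.98194522716204 61.210724209334884
[137, 137, 138, 140, 139, 138, 138, 140, 139, 116, 54, 14, 6, 3, 3, 10, 27, 47, 56, 57, 58, 58, 60, 60, 59, 57, 57, 55, 47, 48, 47, 52, 51, 49, 37, 12, 4, 5, 5, 4, 4, 3, 3, 5, 3, 4, 5, 5, 4, 4, 5, 5, 5, 5, 4]
[7, 6, 4, 4, 5, 5, 8, 11, 51, 57, 61, 63, 62, 63, 63, 64, 63, 61, 61, 63, 64, 63, 62, 59, 54, 74, 72, 74, 75, 84, 92, 117, 125, 125, 125, 121, 119, 116, 112, 112, 111, 108, 112, 111, 102, 40, 8, 7, 3, 7, 4, 5, 5, 6, 4, 6]
```

```bash
python3 -m handwheel '[[-0.04,0,0,0],[-0.04,0,0,0],[-0.01,0,0.02,0],[0,0,0.04,0],[0,0,0.04,0],[0,0,0.02,0],[0,0,0.008,0],[0,0,0,0],[0,0,0,0]]' 0.048
python3 -m handwheel '[[0,0,0.002,0],[0,0,0.002,0],[0,0,0,0]]'
python3 -m handwheel '[[0,0,0.001,0],[0,0,0.001,0],[0,0,0,0]]'
```

```text
time: 37.45
tool_pos: [544.1, 28.7, 6.8]
tcp_rot: [179.9, -0.0, 88.1]
ft_force: [-0.2, 0.6, 0.6]
finger_gap: 48.2
grip_force: 0.0
time: 37.75
tool_pos: [543.4, 28.4, 2.0]
tcp_rot: [179.9, -0.0, 88.1]
ft_force: [0.1, 0.0, 0.3]
finger_gap: 48.0
grip_force: 0.0
time: 38.05
tool_pos: [542.8, 28.3, -0.7]
tcp_rot: [-180.0, -0.0, 88.1]
ft_force: [0.8, 0.4, 0.2]
finger_gap: 48.0
grip_force: 0.0
```

```bash
python3 -m handwheel '[[0,0,0.001,0],[0,0,0.001,0],[0,0,0,0]]'
python3 -m handwheel '[[0,0,0.001,0],[0,0,0.001,0],[0,0,0,0]]'
```

```text
time: 38.35
tool_pos: [543.0, 28.4, -2.6]
tcp_rot: [180.0, -0.0, 88.1]
ft_force: [-0.5, 0.6, 0.1]
finger_gap: 48.0
grip_force: 0.0
time: 38.65
tool_pos: [543.2, 28.4, -2.7]
tcp_rot: [-180.0, 0.0, 88.1]
ft_force: [-9.6, 0.1, 19.9]
finger_gap: 47.9
grip_force: 10.1
```

```bash
python3 -m handwheel '[[0,0,-0.02,0],[0,0,-0.04,0],[0,0,-0.04,0],[0,0,0,0],[0,0,0,0]]' && python3 -c "
from bench import r
print(r.hand_in())"
```

```text
time: 39.15
tool_pos: [544.2, 28.3, 97.0]
tcp_rot: [179.8, 0.0, 88.1]
ft_force: [-0.9, -0.3, -0.3]
finger_gap: 47.8
grip_force: 0.0
the job is handed in; nothing more can be done
None
```

All three washers are on the stud as asked (domed side up, down, up), the job is handed in at 39.2 s, and the press and camera checks on the top one read flat and home (top face about 69.8 mm against 69.6 mm expected).

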